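# Catch the sample case's falling lid and lower it shut

### The arm

A 6-joint arm with a two-finger parallel gripper is mounted at the origin on a cart in front of the work surface, level with it; the furniture and walls round the work are solid. World frame = base frame: x ahead of the robot, y to its left, z up, the work surface at z = 0. Lengths are in m, angles in rad, forces in N, time in s.
With the tool pointing down it reaches from about 0.35 to 0.725 m from the base axis. Payload 4.3 kg.
Tool frame: the origin (TCP) lies midway between the tips of the shut fingers; the grasp point (between the pads) lies ctrl.grip_point_offset behind it (ctrl.grip_point_offset is the distance from the TCP to the grasp point, in m); z points along the fingers, y is the direction in which the jaws open and shut (so a half turn about z gives the same grasp; the last joint's range is limited). The gripper opens to 85 mm and grips with 20 to 120 N. Pads are 22 mm wide; open, the fingers measure 114 mm over their backs; the gripper's body (76 mm by 85 mm) begins 54 mm behind the grasp point. The pads swing forward as they close: fully open they stand 13 mm farther back than shut.
Start: joints at [1.183, 0.377, 0.081, 1.274, 0, 1.46], TCP at [0.158, 0.553, 0.231] pointing down, gripper open.
Joint ranges: [-2.72, 2.72], [-0.84, 1.66], [-1.02, 1.22], [-1.77, 2.12], [-1.37, 1.28], [-3.14, 3.14]. Speed limits (rad/s): [2.57, 2.57, 3.14, 3.14, 3.14, 3.14].

### API

Orientations are given as a unit quaternion [x, y, z, w].
In Python, from bench import ctrl, optics gives the robot as it stands. The module is installed in compiled form; this text tells all that it offers.
- The arm moves only by the tool move_arm, never from a script. Its arguments are lists of equal length, an entry for each row: "dr": the turn, a rotation vector about the tool's x, y, z scaled (see below), a list of three; "xyz": the shift along the tool's x, y, z scaled (see below), a list of three; "gripper": the closure, from -1 (fully open) to 1 (shut). In form: {"dr": [[ax, ay, az], ...], "xyz": [[dx, dy, dz], ...], "gripper": [gripper, ...]}. A call has 1 to 12 rows; each row is the pose to reach, as a shift and turn from the pose measured when the call began, along the tool's axes at that moment, turning the shorter way round; what a row does not reach only later rows make up. The controller multiplies each number of a shift by 0.4 m and each number of a turn by pi rad. A row lasts 1/12 s, in which the tool goes at most 41.7 mm and 7.16 degrees, less where a joint would pass 70% of its speed; a pose out of reach is approached as far as the arm can. A call with a number of a shift or a turn outside -1 to 1 is refused whole. A call with a gripper value outside its range is refused whole. The fingers move at their own pace and stop on an object; "newtons" is the grip in N (left out, the last holds). Time passes only in rows, so rows that repeat a pose let the fingers close. It gives the time, the measured TCP pose, the force and the opening at its end, in the units of the state.
- ctrl.observe(): the state, without advancing time (a new reading comes with each control period).
- optics.camera(name): name is "side" or "top"; returns a dict with "image" (480x640x3 uint8, blue, green, red), "mtx" (3x3 intrinsics, pixels), "k1" (the pictures are not rectified: a ray, as slopes to the right and down, at radius r is drawn at 1 + k1 r^2 times it, then the intrinsics apply), "R" (3x3) and "t" (3): a world point X has camera coordinates R X + t. Camera axes: x right, y down, z forward; pixel columns grow to the right and rows downward; lengths in m; the calibration is good to about 2 mm. A picture is of the moment at which its call begins. There is no depth.
- ctrl.job_done(): hands the job in, once; it reports no verdict.
The state is a dict: "time_s": time; "qpos": joint angles; "joint_vel": joint speeds; "effort": joint torques, N m; "tool_pos": TCP position; "eef_rot": TCP orientation; "wrist_force": force on the tool from outside, world axes, zero at the start; "wrist_torque": the same for the moment, N m; "width": finger opening in m.
Only numpy, scipy, OpenCV 4.12 (cv2) and the standard library are available. Lean on these libraries where they do the work, as an engineer would, in place of code of your own. Each camera call takes 0.05 s, during which the arm holds its last target.

### The job

Shut the white sample case so gently that its vials are not jolted: with a fingertip tip the blue lid, which leans back open to the right, over past upright so that it leaves the finger and falls by its own weight, then get a finger under its free lip, catch it on the finger well before it is shut, and lower it slowly until it rests closed. Do not let it drop the last part, grasp nothing, press lightly, and leave the vials and the things round about where they stand.

Things in the scene. Friction and masses are not known exactly. Their poses are not given: they have to be found in the camera images.
- case_lid (a joint): Lid hinge, rad: 0 shut (level), 1.57 upright, 1.85 leaning back on its stop; starts at 1.72 to 1.85. Oil damper, 0.40 N m s/rad: below about 1.5 it falls towards the front wall by itself, slowly at first, some 5 s from 1.43 to 0.6, at up to 0.5 rad/s near level; let go at any height it has that speed at once. Between 0.15 and 0.03 it must not close faster than 0.32 rad/s (44 mm/s at the lip).
- case: White open-topped sample case, fixed to the worktop, 110 (x) by 180 (y) by 75 mm high, walls 5 mm. Origin at the centre of its underside; x points from the front wall (outside at x = -55 mm) to the hinge side, which is on the robot's right (x is near world -y, within 0.35 rad); y runs along the hinge, z up. Its place and yaw vary.
- case_hinge (a point): Middle of the hinge axis, on the case's right rim: 55 mm along the case's x from its centre, 75 mm above the worktop. The axis runs along the case's y. Axes as the case's.
- lid_lip (a point): Middle of the lid's free edge, on its underside, 138 mm from the hinge axis; turns with the lid (x from this edge to the hinge, z out of the upper face). The lid is a flat blue plate, 138 mm by 186 mm (along the hinge) by 6 mm, 0.3 kg (-15 to +20 percent). Shut, it overhangs the front wall by 28 mm: a lip with room for a fingertip below.
- vial_a: Vial 24 mm across, 56 mm tall, brown with a black cap, standing loose in a hole of the rack inside the case, below the rim. Origin at the centre of its underside. Leave alone.
- vial_b: Vial 22 mm across, 50 mm tall, white with a red cap, standing loose in the rack inside the case. Origin at the centre of its underside. Leave alone.
- vial_c: Vial 28 mm across, 64 mm tall, white with a black cap, standing loose in the rack inside the case. Origin at the centre of its underside. Leave alone.
- beaker_100: Low glass beaker, 60 mm across, 72 mm tall, on the worktop left of the case. Origin at the centre of its underside. Leave alone.
- wash_bottle: White wash bottle with a bent spout, 62 mm across, 173 mm tall, on the worktop right of the case. Origin at the centre of its underside. Leave alone.
- bottle_rear: Glass bottle with a blue cap, 58 mm across, 130 mm tall, on the worktop right of the case, farther back. Origin at the centre of its underside. Leave alone.
- rubber_bulb: Red rubber bulb, 38 mm across, 56 mm tall, on the worktop left of the case. Origin at the centre of its underside. Leave alone.

How it is judged:
By the outcome, as a careful person would: the job done as asked, in the order asked, and still so for the second after the job is handed in, with the robot touching nothing.
It also fails if it takes over 61 s, if anything falls off the work surface, if the arm or the gripper's body presses on something with over 40 N, if the wrist force passes 120 N, or if a joint passes its speed limit or range.

## Working session

There is one attempt and no reset: what is moved stays moved. The work goes in short steps, Python scripts to look and compute and a tool call to move; the robot and the scene stay as the last step left them, time stands still between calls to the robot, and variables do not carry over. Pictures are saved under pics/ and viewed, and the job is handed in when it is done.

Besides the shell and the picture viewer there is one more tool, called after "Emit:" by a JSON object that holds its "method" and its "body". move_arm: Moves the arm, as the interface text tells. Its arguments: {"type":"object","properties":{"dr":{"type":"array","items":{"type":"array","items":{"type":"number","minimum":-1,"maximum":1}}},"xyz":{"type":"array","items":{"type":"array","items":{"type":"number","minimum":-1,"maximum":1}}},"gripper":{"type":"array","items":{"type":"number"}},"newtons":{"type":"number"}},"required":["dr","xyz","gripper"]}

```bash
mkdir -p pics
cat > h.py <<'E'
import numpy as np, cv2
from bench import ctrl, optics
from scipy.spatial.transform import Rotation as Ro
def snap(n,tag):
    c=optics.camera(n); cv2.imwrite(f'pics/{tag}.png',c['image'])
    np.savez(f'pics/{tag}.npz',**{k:np.array(c[k]) for k in('mtx','k1','R','t','image')}); return c
def load(tag): 
    d=np.load(f'pics/{tag}.npz'); return {k:d[k] for k in d}
def proj(c,X):
    X=np.atleast_2d(X); p=X@c['R'].T+c['t']; s=p[:,:2]/p[:,2:]; r2=(s**2).sum(1,keepdims=True)
    s=s*(1+float(c['k1'])*r2); return s@c['mtx'][:2,:2].T+c['mtx'][:2,2]
def ray(c,uv):
    uv=np.array(uv,float); d=np.linalg.solve(c['mtx'][:2,:2],uv-c['mtx'][:2,2]); s=d.copy()
    for _ in range(30): s=d/(1+float(c['k1'])*(s@s))
    v=c['R'].T@np.array([s[0],s[1],1]); return -c['R'].T@c['t'], v/np.linalg.norm(v)
def atz(c,uv,z):
    o,v=ray(c,uv); return o+v*(z-o[2])/v[2]
def tri(c1,u1,c2,u2):
    o1,v1=ray(c1,u1);o2,v2=ray(c2,u2)
    A=np.array([v1,-v2]).T; s=np.linalg.lstsq(A,o2-o1,rcond=None)[0]
    a=o1+s[0]*v1;b=o2+s[1]*v2; return (a+b)/2,np.linalg.norm(a-b)
E
python3 - <<'E'
from h import *
for n in('side','top'):
    c=snap(n,n+'0'); print(n,-c['R'].T@c['t'],c['R'][2],c['k1'],c['mtx'][0,0])
s=ctrl.observe();print(s, ctrl.grip_point_offset)
E
```

```text
side [-0.11881813 -0.41182781  1.28647713] [ 0.45098571  0.2899252  -0.84412989] -0.07219542087492739 504.5794639405547
top [ 4.37878408e-01 -7.92060011e-04  1.30747497e+00] [ 0.07213074  0.01359503 -0.99730253] -0.02539648594473034 518.311666753924
{'time_s': 0.1, 'qpos': array([ 1.18269285e+00,  3.78000208e-01,  7.97685004e-02,  1.27439197e+00,
       -1.55373343e-05,  1.46050990e+00]), 'joint_vel': array([-0.00033372, -0.00169531,  0.00264932, -0.00138147,  0.00161389,
       -0.00073843]), 'effort': array([ 6.60704718e-04, -4.64693320e+01,  2.70583338e+01,  1.21415168e-02,
       -3.94190988e-05,  2.07278998e-05]), 'tool_pos': array([0.15746753, 0.55241286, 0.23045196]), 'eef_rot': array([ 1.38462169e-01,  9.90367302e-01, -8.87367685e-04, -2.17805096e-04]), 'wrist_force': array([ 0.82870543, -1.06050177, -0.26468458]), 'wrist_torque': array([0.01718291, 0.04873387, 0.00432797]), 'width': 0.08544684015068578} 0.0187
```

View pics/side0.png

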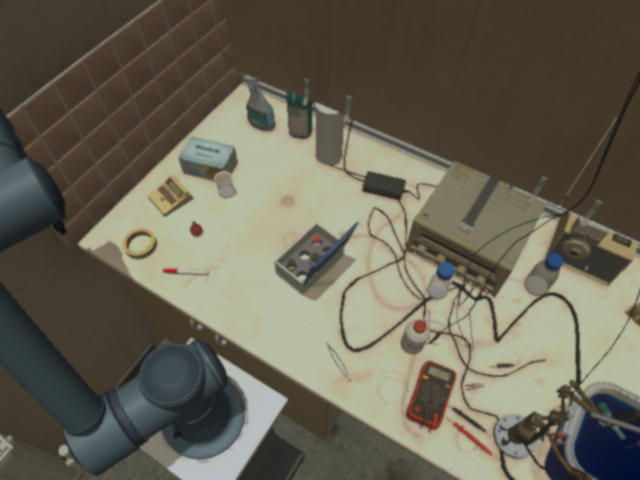

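View pics/top0.png

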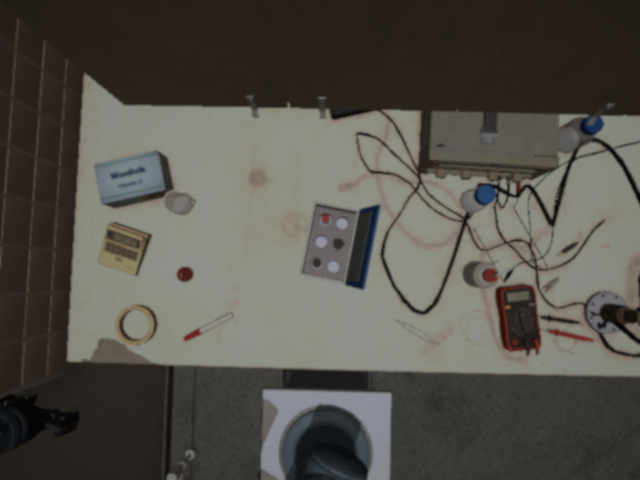

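The case is near the top image's (340,245), with the lid on its right. I'll enlarge it.

Run:
```python
from h import *
a=load('top0')['image'][190:300,280:400]; cv2.imwrite('pics/t0c.png',cv2.resize(a,None,fx=5,fy=5,interpolation=2))
a=load('side0')['image'][210:310,265:375]; cv2.imwrite('pics/s0c.png',cv2.resize(a,None,fx=6,fy=6,interpolation=2))
```

```text
(no output)
```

View pics/t0c.png

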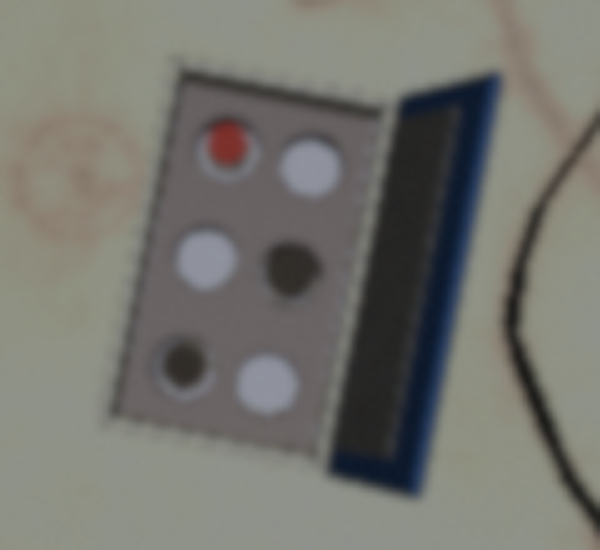

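View pics/s0c.png

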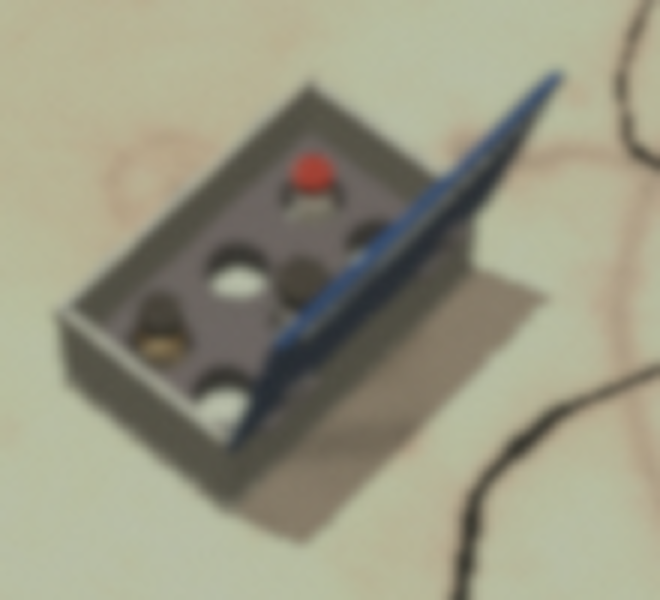

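```bash
cat > fit.py <<'E'
from h import *
from scipy.optimize import least_squares
def frame(p):
    yaw=p[2]; x=np.array([np.cos(yaw),np.sin(yaw),0]);y=np.array([-x[1],x[0],0]);z=np.array([0,0,1.]);o=np.array([p[0],p[1],0]);return o,x,y,z
def C(p,X): o,x,y,z=frame(p); return o+X[0]*x+X[1]*y+X[2]*z
def L(p,th,d,yy,h=0): # d along lid from hinge, h above underside
    return C(p,[.055-d*np.cos(th)+h*np.sin(th), yy, .075+d*np.sin(th)+h*np.cos(th)])
E
python3 - <<'E'
from fit import *
T=load('top0');S=load('side0')
def res(p):
    th=p[3];r=[]
    def a(c,X,u): r.extend(proj(c,X)[0]-u)
    a(T,C(p,[-.055,.09,.075]),(315.6,202.4));a(T,C(p,[-.055,-.09,.075]),(301.6,274.4))
    a(T,L(p,th,.138,.093,.006),(379.8,204.6));a(T,L(p,th,.138,-.093,.006),(364,289))
    a(S,C(p,[-.055,.09,.075]),(316.8,224.2));a(S,C(p,[-.055,-.09,.075]),(275,262));a(S,C(p,[.055,-.09,.075]),(303.3,284.2))
    a(S,C(p,[-.055,-.09,0]),(276.7,274.2));a(S,C(p,[.055,-.09,0]),(303.7,295))
    a(S,L(p,th,.138,.093,.003),(358,222.2));a(S,L(p,th,.138,-.093,.003),(312.5,266.7))
    return r
f=least_squares(res,[.45,-.05,-1.57,1.8]);print(f.x,np.round(np.reshape(f.fun,(-1,2)),1))
p=f.x;np.save('p.npy',p);print('hinge',C(p,[.055,0,.075]),'lip',L(p,p[3],.138,0),'shutlip',L(p,0,.138,0), 'y',frame(p)[2])
for n,c,u,z in[('wash',T,(487,275),.15),('rear',T,(485,194),.13),('bulb',T,(185,274),.04),('beaker',T,(180,202),.072)]: print(n,atz(c,u,z))
E
```

```text
[ 0.51357444 -0.00291961 -1.74170148  1.77949822] [[ 0.1 -1.5]
 [-0.7  0.4]
 [ 0.9 -1. ]
 [ 0.3  0.6]
 [ 0.1 -1.9]
 [-0.6 -0.2]
 [ 0.3  0.6]
 [-0.5  0.7]
 [ 0.4  2.2]
 [ 0.3 -1.1]
 [-1.5  0.6]]
hinge [ 0.50422035 -0.05711832  0.075     ] lip [ 0.49935754 -0.08529401  0.2100055 ] shutlip [0.52769061 0.07887118 0.075     ] y [ 0.98543123 -0.17007439  0.        ]
wash [ 0.44350938 -0.35146458  0.15      ]
rear [ 0.62844374 -0.35287431  0.13      ]
bulb [0.42935999 0.35297924 0.04      ]
beaker [0.6025532 0.3635949 0.072    ]
```

```bash
cat > plan.py <<'E'
from fit import *
p=np.load('p.npy'); _,rx,ry,rz=frame(p)
def Rt(a,yaw=0):
    d=Ro.from_rotvec([0,0,yaw]).apply(rx); yy=Ro.from_rotvec([0,0,yaw]).apply(ry)
    z=np.sin(a)*d-np.cos(a)*rz; return Ro.from_matrix(np.array([np.cross(yy,z),yy,z]).T)
def st():
    s=ctrl.observe(); return s,np.array(s['tool_pos']),Ro.from_quat(s['eef_rot'])
def rows(tg):
    """tg: list of (caseXYZ of TCP, tilt[,yaw])"""
    s,p0,R0=st()
    for t in tg:
        P=C(p,t[0]);R=Rt(*t[1:]); d=R0.inv().apply(P-p0)/.4; r=(R0.inv()*R).as_rotvec()/np.pi
        print('xyz',np.round(d,3).tolist(),'dr',np.round(r,3).tolist())
def show():
    s,p0,R0=st(); o=p0-np.array([p[0],p[1],0]); z=R0.as_matrix()[:,2]
    print('t',round(s['time_s'],2),'case',np.round([o@rx,o@ry,o[2]],4),'tilt',round(np.arccos(-z[2]),3),'zc',np.round([z@rx,z@ry,z[2]],2),'yc',np.round([R0.as_matrix()[:,1]@v for v in(rx,ry,rz)],2),'q',np.round(s['qpos'],2),'F',np.round(s['wrist_force'],2),'w',round(s['width'],3))
E
python3 -c "
from plan import *
show(); rows([([-.2,0,.27],0.),([-.2,0,.27],1.05)])"
```

```text
t 0.1 case [-0.4867 -0.4454  0.2305] tilt 0.002 zc [ 0. -0. -1.] yc [-0.99  0.11 -0.  ] q [ 1.18  0.38  0.08  1.27 -0.    1.46] F [ 0.83 -1.06 -0.26] w 0.085
xyz [-1.184, -0.594, -0.098] dr [-0.001, 0.0, 0.466]
xyz [-1.184, -0.594, -0.098] dr [0.242, -0.27, 0.419]
```

Emit:
{"method": "move_arm", "body": {"xyz": [[-0.95,-0.48,-0.1],[-0.95,-0.48,-0.1],[-0.95,-0.48,-0.1],[-0.95,-0.48,-0.1],[-0.95,-0.48,-0.1],[-0.95,-0.48,-0.1],[-0.95,-0.48,-0.1],[-0.95,-0.48,-0.1],[-0.95,-0.48,-0.1],[-0.95,-0.48,-0.1],[-0.95,-0.48,-0.1],[-0.95,-0.48,-0.1]], "dr": [[0,0,0.466],[0,0,0.466],[0,0,0.466],[0,0,0.466],[0,0,0.466],[0,0,0.466],[0,0,0.466],[0,0,0.466],[0,0,0.466],[0,0,0.466],[0,0,0.466],[0,0,0.466]], "gripper": [1,1,1,1,1,1,1,1,1,1,1,1], "newtons": 20}}

```text
time_s: 1.1
tool_pos: [0.4729, 0.2609, 0.2703]
eef_rot: [0.768, 0.64, -0.001, 0.001]
wrist_force: [0.5, 0.4, -0.8]
width: -0.0001
```

```bash
python3 -c "
from plan import *
show(); rows([([-.2,0,.25],0.6),([-.2,0,.25],1.05),([-.15,0,.15],1.05),([-.15,0,.06],1.05)])"
```

```text
t 1.1 case [-0.253  -0.085   0.2703] tilt 0.003 zc [ 0.  0. -1.] yc [0.01 1.   0.  ] q [ 0.39  0.3   0.07  1.34 -0.    2.14] F [ 0.54  0.39 -0.76] w -0.0
xyz [-0.13, 0.214, 0.051] dr [-0.001, -0.19, -0.003]
xyz [-0.13, 0.214, 0.051] dr [-0.002, -0.333, -0.003]
xyz [-0.254, 0.215, 0.301] dr [-0.002, -0.333, -0.003]
xyz [-0.254, 0.215, 0.526] dr [-0.002, -0.333, -0.003]
```

Emit:
{"method": "move_arm", "body": {"xyz": [[-0.13,0.215,0.05],[-0.13,0.215,0.05],[-0.13,0.215,0.05],[-0.13,0.215,0.05],[-0.13,0.215,0.05],[-0.13,0.215,0.05],[-0.13,0.215,0.05],[-0.254,0.215,0.3],[-0.254,0.215,0.3],[-0.254,0.215,0.3],[-0.254,0.215,0.3],[-0.254,0.215,0.3]], "dr": [[0,-0.333,0],[0,-0.333,0],[0,-0.333,0],[0,-0.333,0],[0,-0.333,0],[0,-0.333,0],[0,-0.333,0],[0,-0.333,0],[0,-0.333,0],[0,-0.333,0],[0,-0.333,0],[0,-0.333,0]], "gripper": [1,1,1,1,1,1,1,1,1,1,1,1]}}

```text
time_s: 2.1
tool_pos: [0.5382, 0.1443, 0.1501]
eef_rot: [0.664, 0.554, -0.387, 0.32]
wrist_force: [-0.5, 0.1, 1.4]
width: -0.0004
```

```bash
python3 -c "
from plan import *
show(); rows([([-.13,0,.06],1.05)]); 
a=snap('top','top1'); b=snap('side','side1')
cv2.imwrite('pics/m1.png',np.hstack([cv2.resize(a['image'][120:360,180:440],None,fx=1.5,fy=1.5),cv2.resize(b['image'][130:370,150:410],None,fx=1.5,fy=1.5)]))"
```

```text
t 2.1 case [-0.1493 -0.0008  0.1501] tilt 1.052 zc [ 0.87 -0.01 -0.5 ] yc [ 0.01  1.   -0.  ] q [ 0.52  1.08  0.64  1.98 -0.72  2.61] F [-0.49  0.1   1.43] w -0.0
xyz [0.172, 0.003, 0.154] dr [-0.004, 0.001, -0.001]
```

View pics/m1.png

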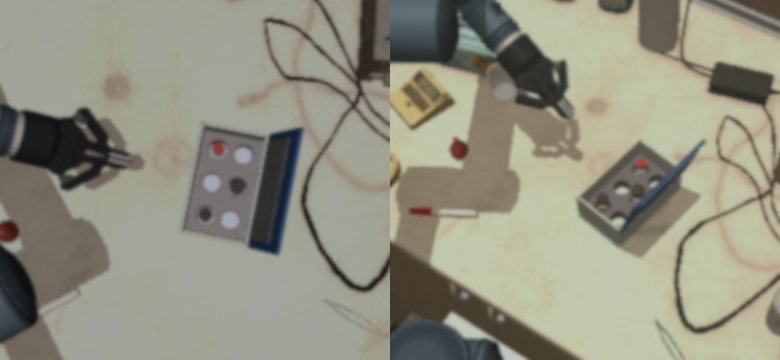

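```bash
python3 -c "
from plan import *
rows([([-.12,0,.065],1.05,.4)])"
```

```text
xyz [0.152, -0.002, 0.177] dr [-0.113, -0.001, -0.066]
```

Emit:
{"method": "move_arm", "body": {"xyz": [[0.152,-0.002,0.177],[0.152,-0.002,0.177],[0.152,-0.002,0.177],[0.152,-0.002,0.177],[0.152,-0.002,0.177],[0.152,-0.002,0.177]], "dr": [[-0.113,0,-0.066],[-0.113,0,-0.066],[-0.113,0,-0.066],[-0.113,0,-0.066],[-0.113,0,-0.066],[-0.113,0,-0.066]], "gripper": [1,1,1,1,1,1]}}

```text
time_s: 2.7
tool_pos: [0.5328, 0.1159, 0.0677]
eef_rot: [0.538, 0.679, -0.309, 0.393]
wrist_force: [0.3, 0.2, 0.4]
width: 0.0002
```

```bash
python3 -c "
from plan import *
show()
a=snap('top','top2'); b=snap('side','side2')
cv2.imwrite('pics/m2.png',np.hstack([cv2.resize(a['image'][170:310,230:400],None,fx=2.3,fy=2.3),cv2.resize(b['image'][190:330,210:380],None,fx=2.3,fy=2.3)]))
rows([([-.15,0,.27],.6,0),([-.15,0,.28],0,0),([.14,0,.28],0.,0.),([.14,0,.192],0.,0.)])"
```

```text
t 2.7 case [-0.1204 -0.0013  0.0677] tilt 1.047 zc [ 0.8   0.34 -0.5 ] yc [-0.39  0.92  0.  ] q [ 0.57  0.84 -0.05  1.21 -0.96  2.19] F [0.29 0.22 0.44] w 0.0
xyz [-0.403, 0.027, -0.31] dr [0.096, 0.139, 0.086]
xyz [-0.425, 0.027, -0.322] dr [0.069, 0.328, 0.114]
xyz [-0.761, -0.255, 0.254] dr [0.069, 0.328, 0.114]
xyz [-0.571, -0.257, 0.365] dr [0.069, 0.328, 0.114]
```

View pics/m2.png

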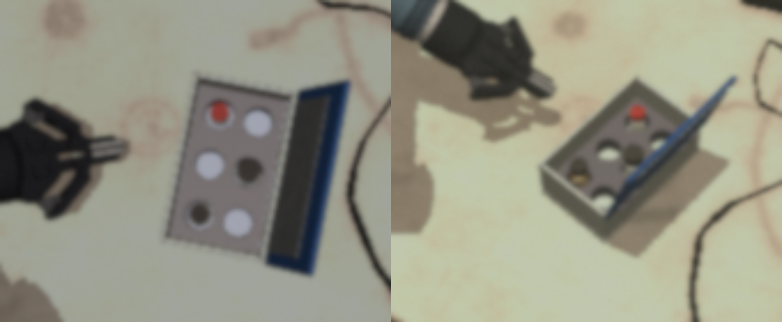

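Emit:
{"method": "move_arm", "body": {"xyz": [[-0.425,0.027,-0.322],[-0.425,0.027,-0.322],[-0.425,0.027,-0.322],[-0.425,0.027,-0.322],[-0.425,0.027,-0.322],[-0.425,0.027,-0.322],[-0.761,-0.255,0.254],[-0.761,-0.255,0.254],[-0.761,-0.255,0.254],[-0.761,-0.255,0.254],[-0.761,-0.255,0.254],[-0.761,-0.255,0.254]], "dr": [[0.069,0.328,0.114],[0.069,0.328,0.114],[0.069,0.328,0.114],[0.069,0.328,0.114],[0.069,0.328,0.114],[0.069,0.328,0.114],[0.069,0.328,0.114],[0.069,0.328,0.114],[0.069,0.328,0.114],[0.069,0.328,0.114],[0.069,0.328,0.114],[0.069,0.328,0.114]], "gripper": [1,1,1,1,1,1,1,1,1,1,1,1]}}

```text
time_s: 3.8
tool_pos: [0.4977, -0.1054, 0.2838]
eef_rot: [0.766, 0.643, 0.001, 0.002]
wrist_force: [0.4, -0.2, 0.1]
width: -0.0003
```

```bash
python3 -c "
from plan import *
show()
rows([([.14,0,.28],0.,0.),([.14,0,.192],0.,0.)])"
```

```text
t 3.8 case [0.1036 0.0018 0.2838] tilt 0.004 zc [ 0.  0. -1.] yc [0. 1. 0.] q [-0.33  0.23  0.01  1.35  0.    1.41] F [ 0.42 -0.23  0.11] w -0.0
xyz [-0.091, -0.004, 0.01] dr [0.001, 0.0, -0.001]
xyz [-0.091, -0.005, 0.23] dr [0.001, 0.0, -0.001]
```

Emit:
{"method": "move_arm", "body": {"xyz": [[-0.091,-0.004,0.01],[-0.091,-0.004,0.01],[-0.091,-0.004,0.05],[-0.091,-0.004,0.15],[-0.091,-0.004,0.23],[-0.091,-0.004,0.23],[-0.091,-0.004,0.23]], "dr": [[0,0,0],[0,0,0],[0,0,0],[0,0,0],[0,0,0],[0,0,0],[0,0,0]], "gripper": [1,1,1,1,1,1,1]}}

```text
time_s: 4.38
tool_pos: [0.4903, -0.141, 0.1928]
eef_rot: [0.766, 0.643, 0.001, 0.001]
wrist_force: [-0.2, 0.7, 1.0]
width: 0.0
```

```bash
python3 -c "
from plan import *
show()
a=snap('top','top3'); b=snap('side','side3')
cv2.imwrite('pics/m3.png',np.hstack([cv2.resize(a['image'][170:310,230:400],None,fx=2.3,fy=2.3),cv2.resize(b['image'][170:310,230:400],None,fx=2.3,fy=2.3)]))
s,q,_=st();print(proj(a,q),proj(b,q))
rows([([x,0,.192],0.,0.) for x in (.12,.11,.10,.056)])"
```

```text
t 4.38 case [0.14   0.0005 0.1928] tilt 0.002 zc [-0.  0. -1.] yc [0. 1. 0.] q [-0.4   0.26 -0.19  1.12  0.    1.34] F [-0.22  0.65  0.97] w 0.0
[[395.66714348 249.90053679]] [[352.23165324 257.62316395]]
xyz [0.051, -0.008, 0.008] dr [0.003, 0.0, -0.001]
xyz [0.076, -0.008, 0.008] dr [0.003, 0.0, -0.001]
xyz [0.101, -0.008, 0.008] dr [0.003, 0.0, -0.001]
xyz [0.211, -0.008, 0.008] dr [0.003, 0.0, -0.001]
```

View pics/m3.png

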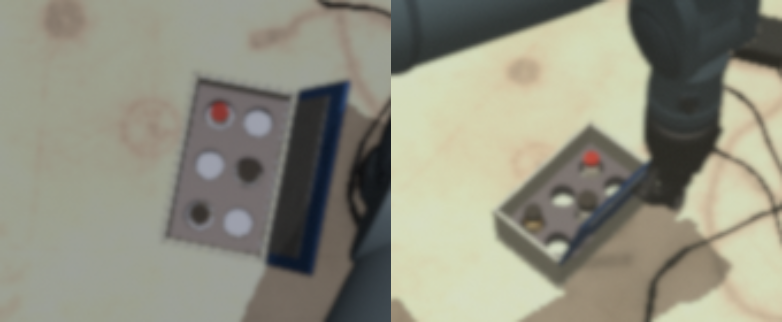

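Emit:
{"method": "move_arm", "body": {"xyz": [[0.03,-0.004,0.004],[0.06,-0.004,0.004],[0.07,-0.004,0.004],[0.08,-0.004,0.004],[0.09,-0.004,0.004],[0.1,-0.004,0.004],[0.11,-0.004,0.004],[0.12,-0.004,0.004],[0.13,-0.004,0.004],[0.14,-0.004,0.004],[0.15,-0.004,0.004],[0.16,-0.004,0.004]], "dr": [[0,0,0],[0,0,0],[0,0,0],[0,0,0],[0,0,0],[0,0,0],[0,0,0],[0,0,0],[0,0,0],[0,0,0],[0,0,0],[0,0,0]], "gripper": [1,1,1,1,1,1,1,1,1,1,1,1]}}

```text
time_s: 5.48
tool_pos: [0.5021, -0.0781, 0.1934]
eef_rot: [0.766, 0.643, 0.002, 0.004]
wrist_force: [-0.4, -0.6, 0.8]
width: -0.0001
```

```bash
cat > lid.py <<'E'
from plan import *
import sys
def look(tag,names=('top','side')):
    im=[]
    for n in names:
        c=snap(n,n+tag); u=(275,185) if n=='top' else (255,180)
        im.append(cv2.resize(c['image'][u[1]:u[1]+130,u[0]:u[0]+130],None,fx=3,fy=3,interpolation=2))
    cv2.imwrite(f'pics/m{tag}.png',np.hstack(im))
E
python3 -c "
from lid import *
show(); look('4')
for th in (1.6,1.5,1.4): print(th,[np.round((proj(load('top4'),L(p,th,.138,y,.006))[0]-[275,185])*3) for y in(.093,-.093)],[np.round((proj(load('side4'),L(p,th,.138,y,.006))[0]-[255,180])*3)+[390,0] for y in(.093,-.093)])
"
```

```text
t 5.48 case [0.0761 0.0015 0.1934] tilt 0.009 zc [ 0.    0.01 -1.  ] yc [0.   1.   0.01] q [-0.28  0.25 -0.2   1.12 -0.    1.47] F [-0.39 -0.64  0.83] w -0.0
1.6 [array([284.,  49.]), array([234., 307.])] [array([681., 108.]), array([539., 245.])]
1.5 [array([265.,  45.]), array([215., 303.])] [array([669.,  99.]), array([526., 235.])]
1.4 [array([245.,  41.]), array([195., 300.])] [array([657.,  91.]), array([514., 226.])]
```

View pics/m4.png

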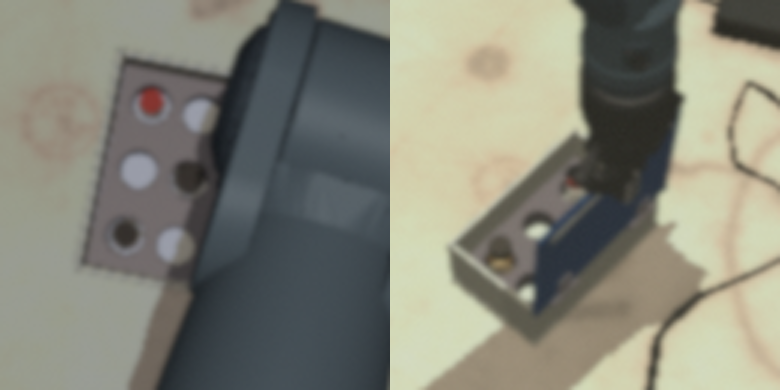

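Emit:
{"method": "move_arm", "body": {"xyz": [[0.01,-0.004,0.004],[0.02,-0.004,0.004],[0.03,-0.004,0.004],[0.04,-0.004,0.004],[0.05,-0.004,0.004],[0.06,-0.004,0.004],[0.065,-0.004,0.004],[0.03,-0.004,0.0],[0.02,-0.004,-0.03],[0.02,-0.004,-0.13],[0.02,-0.004,-0.2]], "dr": [[0,0,0],[0,0,0],[0,0,0],[0,0,0],[0,0,0],[0,0,0],[0,0,0],[0,0,0],[0,0,0],[0,0,0],[0,0,0]], "gripper": [1,1,1,1,1,1,1,1,1,1,1]}}

```text
time_s: 6.5
tool_pos: [0.5003, -0.0688, 0.2743]
eef_rot: [0.766, 0.643, 0.002, 0.002]
wrist_force: [0.8, -0.4, 0.3]
width: -0.0
```

```bash
python3 -c "
from lid import *
show(); look('5',('side',))
for th in (1.5,1.4,1.3,1.2,1.1): print(th,[np.round((proj(load('side5'),L(p,th,.138,y,.006))[0]-[255,180])*3) for y in(.093,-.093)])
rows([([-.05,0,.27],.5,.0),([-.17,0,.27],1.05,.4),([-.15,0,.15],1.05,.4)])
"
```

```text
t 6.5 case [ 0.0672 -0.0018  0.2743] tilt 0.006 zc [-0.    0.01 -1.  ] yc [0.   1.   0.01] q [-0.26  0.22 -0.03  1.32  0.    1.48] F [ 0.83 -0.35  0.31] w -0.0
1.5 [array([279.,  99.]), array([136., 235.])]
1.4 [array([267.,  91.]), array([124., 226.])]
1.3 [array([255.,  85.]), array([112., 219.])]
1.2 [array([243.,  80.]), array([101., 212.])]
1.1 [array([232.,  75.]), array([ 90., 207.])]
xyz [0.293, -0.004, 0.026] dr [0.005, -0.159, -0.002]
xyz [0.593, -0.005, 0.026] dr [-0.062, -0.328, -0.119]
xyz [0.543, -0.01, 0.326] dr [-0.062, -0.328, -0.119]
```

View pics/m5.png

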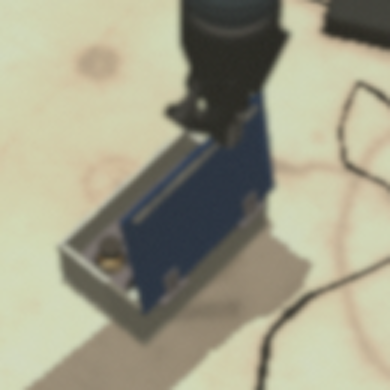

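Emit:
{"method": "move_arm", "body": {"xyz": [[0.593,-0.005,0.02],[0.593,-0.005,0.02],[0.593,-0.005,0.02],[0.593,-0.005,0.02],[0.593,-0.005,0.02],[0.593,-0.005,0.02],[0.593,-0.005,0.02],[0.56,-0.008,0.15],[0.543,-0.01,0.26],[0.543,-0.01,0.326],[0.543,-0.01,0.326]], "dr": [[-0.062,-0.328,-0.119],[-0.062,-0.328,-0.119],[-0.062,-0.328,-0.119],[-0.062,-0.328,-0.119],[-0.062,-0.328,-0.119],[-0.062,-0.328,-0.119],[-0.062,-0.328,-0.119],[-0.062,-0.328,-0.119],[-0.062,-0.328,-0.119],[-0.062,-0.328,-0.119],[-0.062,-0.328,-0.119]], "gripper": [1,1,1,1,1,1,1,1,1,1,1]}}

```text
time_s: 7.47
tool_pos: [0.5339, 0.1435, 0.1401]
eef_rot: [0.534, 0.68, -0.318, 0.388]
wrist_force: [-1.7, -0.7, -0.8]
width: 0.0002
```

```bash
cat > c.py <<'E'
from lid import *
def go(tag,ths):
    show(); look(tag)
    for th in ths: print(th,[np.round((proj(load('top'+tag),L(p,th,.138,y,.006))[0]-[275,185])*3) for y in(.093,-.093)],[np.round((proj(load('side'+tag),L(p,th,.138,y,.006))[0]-[255,180])*3)+[390,0] for y in(.093,-.093)])
def tcp(th,a=1.05,e=.016,clr=0.0):
    yw=.4; e_=e
    l=np.array([.055-.138*np.cos(th),.075+.138*np.sin(th)])
    dz=np.array([np.sin(a)*np.cos(yw),-np.cos(a)]); dz=dz/np.linalg.norm(dz)
    d=np.array([np.cos(th),-np.sin(th)])
    if th<np.arctan2(-dz[1],dz[0]): d=dz
    k=l+e*d; q=k-.011*np.array([np.cos(a)*np.cos(yw),np.sin(a)])-[0,clr]
    return [float(q[0]),0.,float(q[1])]
E
python3 -c "
from c import *
go('6',(1.3,1.2,1.1,1.0)); 
for t in (1,.8,.7,.6,.4,.2,.1,0): print(t,np.round(tcp(t),4))
rows([(tcp(.8),1.05,.4),(tcp(.7),1.05,.4)])
"
```

```text
t 7.47 case [-0.1478 -0.0048  0.1401] tilt 1.051 zc [ 0.8   0.33 -0.5 ] yc [-0.39  0.92 -0.02] q [ 0.61  0.81  0.1   1.45 -0.93  2.24] F [-1.75 -0.69 -0.76] w 0.0
1.3 [array([226.,  38.]), array([176., 296.])] [array([645.,  85.]), array([502., 219.])]
1.2 [array([208.,  35.]), array([158., 292.])] [array([633.,  80.]), array([491., 212.])]
1.1 [array([190.,  33.]), array([140., 288.])] [array([622.,  75.]), array([480., 207.])]
1.0 [array([173.,  31.]), array([123., 285.])] [array([612.,  73.]), array([470., 203.])]
1 [-0.016   0.      0.1681]
0.8 [-0.035  0.     0.153]
0.7 [-0.0434  0.      0.1441]
0.6 [-0.0507  0.      0.1343]
0.4 [-0.0636  0.      0.1107]
0.2 [-0.0717  0.      0.0844]
0.1 [-0.0738  0.      0.0708]
0 [-0.0745  0.      0.057 ]
xyz [-0.138, -0.111, 0.225] dr [-0.0, 0.0, 0.001]
xyz [-0.109, -0.102, 0.22] dr [-0.0, 0.0, 0.001]
```

View pics/m6.png

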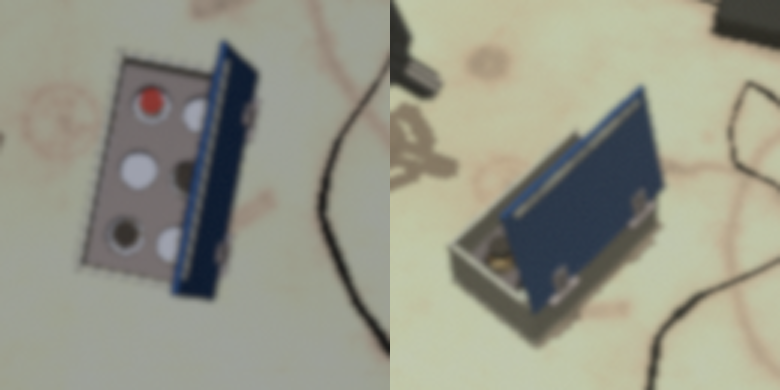

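Emit:
{"method": "move_arm", "body": {"xyz": [[-0.02,-0.02,0.04],[-0.04,-0.035,0.08],[-0.06,-0.055,0.12],[-0.085,-0.075,0.16],[-0.11,-0.095,0.2],[-0.123,-0.106,0.222],[-0.123,-0.106,0.222],[-0.123,-0.106,0.222],[-0.123,-0.106,0.222],[-0.123,-0.106,0.222]], "dr": [[0,0,0],[0,0,0],[0,0,0],[0,0,0],[0,0,0],[0,0,0],[0,0,0],[0,0,0],[0,0,0],[0,0,0]], "gripper": [1,1,1,1,1,1,1,1,1,1]}}

```text
time_s: 8.4
tool_pos: [0.5217, 0.0371, 0.15]
eef_rot: [0.537, 0.678, -0.311, 0.392]
wrist_force: [-0.8, -0.1, -0.0]
width: -0.0
```

```bash
python3 -c "
from c import *
go('7',(1.2,1.1,1.0,.9)); 
rows([(tcp(.75),1.05,.4),(tcp(.7),1.05,.4)])
"
```

```text
t 8.4 case [-0.0408  0.0012  0.15  ] tilt 1.049 zc [ 0.8   0.34 -0.5 ] yc [-0.39  0.92 -0.  ] q [ 0.46  0.61 -0.22  1.12 -1.    2.01] F [-0.78 -0.08 -0.05] w -0.0
1.2 [array([208.,  35.]), array([158., 292.])] [array([633.,  80.]), array([491., 212.])]
1.1 [array([190.,  33.]), array([140., 288.])] [array([622.,  75.]), array([480., 207.])]
1.0 [array([173.,  31.]), array([123., 285.])] [array([612.,  73.]), array([470., 203.])]
0.9 [array([158.,  30.]), array([108., 282.])] [array([602.,  71.]), array([461., 200.])]
xyz [-0.0, -0.003, 0.002] dr [0.0, -0.0, 0.001]
xyz [0.014, 0.001, -0.0] dr [0.0, -0.0, 0.001]
```

View pics/m7.png

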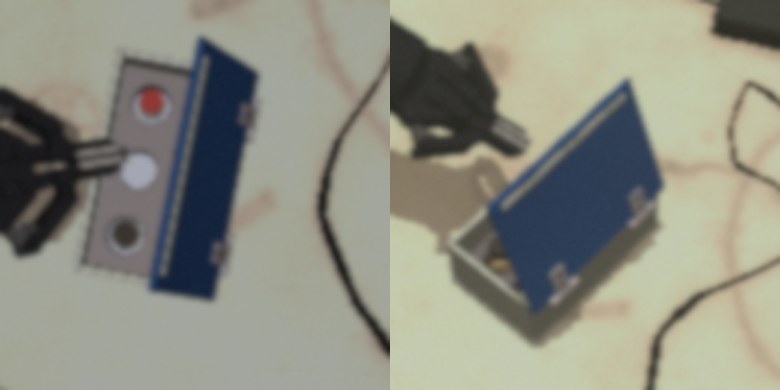

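Emit:
{"method": "move_arm", "body": {"xyz": [[0,0,0],[0,0,0],[0,0,0],[0,0,0],[0,0,0],[0,0,0],[0,0,0],[0,0,0],[0,0,0],[0,0,0],[0,0,0],[0,0,0]], "dr": [[0,0,0],[0,0,0],[0,0,0],[0,0,0],[0,0,0],[0,0,0],[0,0,0],[0,0,0],[0,0,0],[0,0,0],[0,0,0],[0,0,0]], "gripper": [1,1,1,1,1,1,1,1,1,1,1,1]}}

```text
time_s: 9.5
tool_pos: [0.5211, 0.0369, 0.149]
eef_rot: [0.537, 0.679, -0.312, 0.392]
wrist_force: [0.4, -0.7, 0.4]
width: 0.0001
```

```bash
python3 -c "
from c import *
go('8',(1.0,.9,.8,.7)); 
"
```

```text
t 9.5 case [-0.0405  0.0007  0.149 ] tilt 1.05 zc [ 0.8   0.34 -0.5 ] yc [-0.39  0.92 -0.  ] q [ 0.46  0.61 -0.23  1.12 -1.    2.01] F [ 0.41 -0.67  0.36] w 0.0
1.0 [array([173.,  31.]), array([123., 285.])] [array([612.,  73.]), array([470., 203.])]
0.9 [array([158.,  30.]), array([108., 282.])] [array([602.,  71.]), array([461., 200.])]
0.8 [array([143.,  29.]), array([ 94., 279.])] [array([593.,  71.]), array([452., 199.])]
0.7 [array([130.,  28.]), array([ 81., 276.])] [array([585.,  71.]), array([445., 198.])]
```

View pics/m8.png

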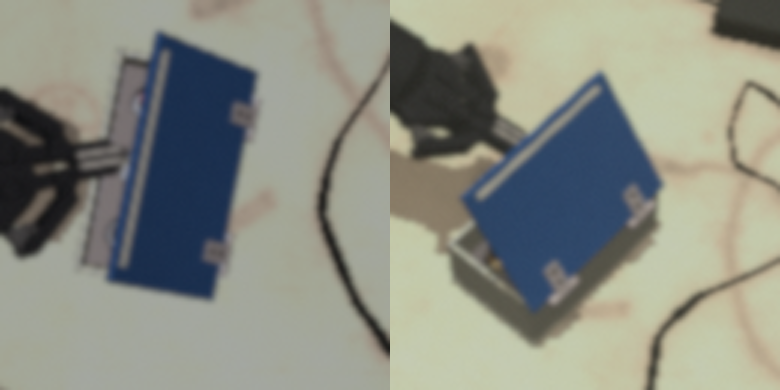

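Emit:
{"method": "move_arm", "body": {"xyz": [[0,0,0],[0,0,0],[0,0,0],[0,0,0],[0,0,0],[0,0,0],[0,0,0],[0,0,0],[0,0,0]], "dr": [[0,0,0],[0,0,0],[0,0,0],[0,0,0],[0,0,0],[0,0,0],[0,0,0],[0,0,0],[0,0,0]], "gripper": [1,1,1,1,1,1,1,1,1]}}

```text
time_s: 10.35
tool_pos: [0.5211, 0.037, 0.1489]
eef_rot: [0.537, 0.679, -0.312, 0.392]
wrist_force: [-0.0, 0.6, -0.1]
width: -0.0001
```

```bash
python3 -c "
from c import *
go('9',(.9,.8,.7,.6,.5)); 
rows([(tcp(t),1.05,.4) for t in np.arange(.73,.47,-.02)])
"
```

```text
t 10.35 case [-0.0406  0.0007  0.1489] tilt 1.049 zc [ 0.8   0.34 -0.5 ] yc [-0.39  0.92 -0.  ] q [ 0.46  0.61 -0.23  1.12 -1.    2.01] F [-0.03  0.58 -0.14] w -0.0
0.9 [array([158.,  30.]), array([108., 282.])] [array([602.,  71.]), array([461., 200.])]
0.8 [array([143.,  29.]), array([ 94., 279.])] [array([593.,  71.]), array([452., 199.])]
0.7 [array([130.,  28.]), array([ 81., 276.])] [array([585.,  71.]), array([445., 198.])]
0.6 [array([119.,  28.]), array([ 70., 274.])] [array([577.,  73.]), array([439., 199.])]
0.5 [array([110.,  29.]), array([ 61., 271.])] [array([571.,  76.]), array([434., 201.])]
xyz [0.005, -0.001, 0.001] dr [0.0, -0.0, 0.001]
xyz [0.011, 0.0, 0.0] dr [0.0, -0.0, 0.001]
xyz [0.017, 0.002, -0.0] dr [0.0, -0.0, 0.001]
xyz [0.023, 0.004, -0.001] dr [0.0, -0.0, 0.001]
xyz [0.029, 0.005, -0.002] dr [0.0, -0.0, 0.001]
xyz [0.035, 0.006, -0.002] dr [0.0, -0.0, 0.001]
xyz [0.041, 0.008, -0.002] dr [0.0, -0.0, 0.001]
xyz [0.046, 0.009, -0.003] dr [0.0, -0.0, 0.001]
xyz [0.052, 0.01, -0.003] dr [0.0, -0.0, 0.001]
xyz [0.059, 0.012, -0.003] dr [0.0, -0.0, 0.001]
xyz [0.065, 0.013, -0.003] dr [0.0, -0.0, 0.001]
xyz [0.072, 0.015, -0.002] dr [0.0, -0.0, 0.001]
xyz [0.079, 0.016, -0.002] dr [0.0, -0.0, 0.001]
```

View pics/m9.png

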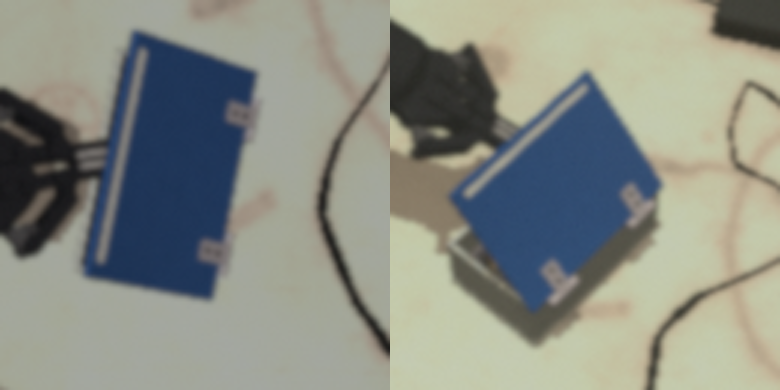

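Emit:
{"method": "move_arm", "body": {"xyz": [[0,0,0],[0,0,0],[0,0,0],[0,0,0],[0,0,0],[0,0,0]], "dr": [[0,0,0],[0,0,0],[0,0,0],[0,0,0],[0,0,0],[0,0,0]], "gripper": [1,1,1,1,1,1]}}

```text
time_s: 10.95
tool_pos: [0.5211, 0.037, 0.1489]
eef_rot: [0.537, 0.679, -0.312, 0.392]
wrist_force: [-0.1, -0.3, -0.7]
width: -0.0001
```

```bash
python3 -c "
from c import *
go('10',(.8,.7,.6,.5)); 
"
```

```text
t 10.95 case [-0.0406  0.0006  0.1489] tilt 1.05 zc [ 0.8   0.34 -0.5 ] yc [-0.39  0.92 -0.  ] q [ 0.46  0.61 -0.23  1.12 -1.    2.01] F [-0.13 -0.28 -0.68] w -0.0
0.8 [array([143.,  29.]), array([ 94., 279.])] [array([593.,  71.]), array([452., 199.])]
0.7 [array([130.,  28.]), array([ 81., 276.])] [array([585.,  71.]), array([445., 198.])]
0.6 [array([119.,  28.]), array([ 70., 274.])] [array([577.,  73.]), array([439., 199.])]
0.5 [array([110.,  29.]), array([ 61., 271.])] [array([571.,  76.]), array([434., 201.])]
```

View pics/m10.png

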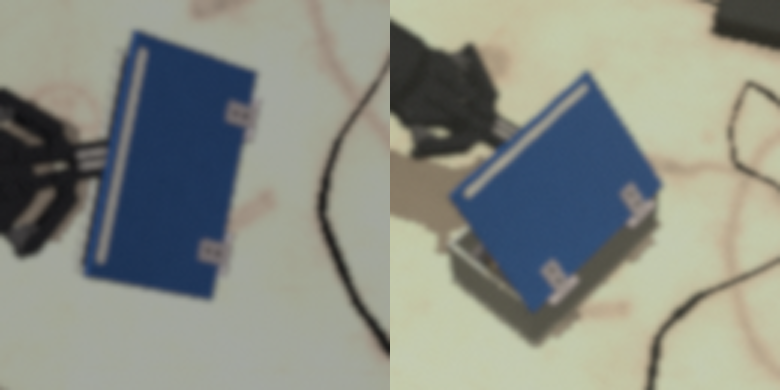

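Emit:
{"method": "move_arm", "body": {"xyz": [[0.005,0,0],[0.01,0.001,0],[0.016,0.002,0],[0.021,0.003,-0.001],[0.026,0.004,-0.001],[0.032,0.006,-0.002],[0.037,0.007,-0.002],[0.043,0.008,-0.003],[0.048,0.009,-0.003],[0.054,0.011,-0.003],[0.059,0.012,-0.003],[0.065,0.013,-0.003]], "dr": [[0,0,0],[0,0,0],[0,0,0],[0,0,0],[0,0,0],[0,0,0],[0,0,0],[0,0,0],[0,0,0],[0,0,0],[0,0,0],[0,0,0]], "gripper": [1,1,1,1,1,1,1,1,1,1,1,1]}}

```text
time_s: 12.05
tool_pos: [0.523, 0.0519, 0.1268]
eef_rot: [0.537, 0.679, -0.312, 0.392]
wrist_force: [0.8, 0.0, -0.9]
width: 0.0001
```

```bash
python3 -c "
from c import *
go('11',(.7,.6,.5,.4,.3)); 
rows([(tcp(t),1.05,.4) for t in (.5,.47,.44,.41,.38,.35,.32,.29)])
"
```

```text
t 12.05 case [-0.0556 -0.      0.1268] tilt 1.05 zc [ 0.8   0.34 -0.5 ] yc [-0.39  0.92 -0.  ] q [ 0.48  0.66 -0.2   1.12 -1.    2.05] F [ 0.77  0.04 -0.91] w 0.0
0.7 [array([130.,  28.]), array([ 81., 276.])] [array([585.,  71.]), array([445., 198.])]
0.6 [array([119.,  28.]), array([ 70., 274.])] [array([577.,  73.]), array([439., 199.])]
0.5 [array([110.,  29.]), array([ 61., 271.])] [array([571.,  76.]), array([434., 201.])]
0.4 [array([102.,  29.]), array([ 54., 270.])] [array([566.,  80.]), array([429., 205.])]
0.3 [array([96., 31.]), array([ 48., 268.])] [array([562.,  86.]), array([426., 209.])]
xyz [0.009, 0.002, 0.001] dr [0.0, -0.0, 0.001]
xyz [0.019, 0.004, 0.001] dr [0.0, -0.0, 0.001]
xyz [0.03, 0.006, 0.002] dr [0.0, -0.0, 0.001]
xyz [0.04, 0.008, 0.004] dr [0.0, -0.0, 0.001]
xyz [0.05, 0.009, 0.005] dr [0.0, -0.0, 0.001]
xyz [0.06, 0.011, 0.007] dr [0.0, -0.0, 0.001]
xyz [0.07, 0.012, 0.009] dr [0.0, -0.0, 0.001]
xyz [0.08, 0.013, 0.012] dr [0.0, -0.0, 0.001]
```

View pics/m11.png

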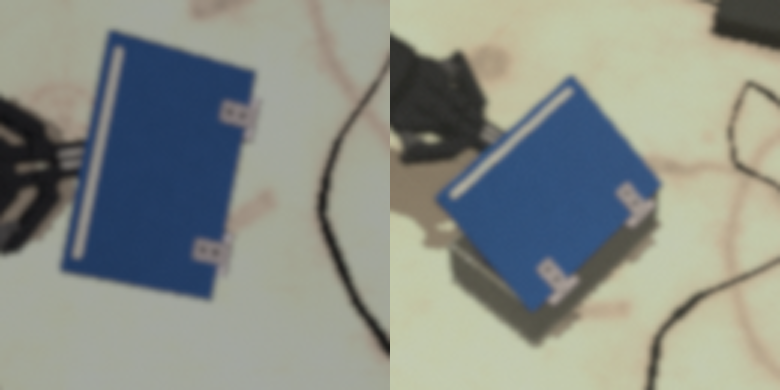

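Emit:
{"method": "move_arm", "body": {"xyz": [[0.005,0.001,0],[0.01,0.002,0.001],[0.016,0.003,0.001],[0.021,0.004,0.001],[0.026,0.005,0.002],[0.032,0.006,0.002],[0.037,0.007,0.003],[0.043,0.008,0.004],[0.048,0.009,0.005],[0.054,0.01,0.006],[0.059,0.011,0.007],[0.065,0.011,0.008]], "dr": [[0,0,0],[0,0,0],[0,0,0],[0,0,0],[0,0,0],[0,0,0],[0,0,0],[0,0,0],[0,0,0],[0,0,0],[0,0,0],[0,0,0]], "gripper": [1,1,1,1,1,1,1,1,1,1,1,1]}}

```text
time_s: 13.15
tool_pos: [0.5249, 0.063, 0.1022]
eef_rot: [0.537, 0.679, -0.312, 0.392]
wrist_force: [1.1, 1.0, -1.5]
width: 0.0001
```

```bash
python3 -c "
from c import *
go('12',(.4,.3,.2,.1)); 
rows([(tcp(t),1.05,.4) for t in (.32,.30,.28,.26,.24,.22,.2,.18,.16)])
"
```

```text
t 13.15 case [-0.0669 -0.      0.1022] tilt 1.049 zc [ 0.8   0.34 -0.5 ] yc [-0.39  0.92 -0.  ] q [ 0.5   0.71 -0.19  1.11 -0.99  2.08] F [ 1.07  1.01 -1.48] w 0.0
0.4 [array([102.,  29.]), array([ 54., 270.])] [array([566.,  80.]), array([429., 205.])]
0.3 [array([96., 31.]), array([ 48., 268.])] [array([562.,  86.]), array([426., 209.])]
0.2 [array([91., 32.]), array([ 44., 267.])] [array([559.,  92.]), array([425., 214.])]
0.1 [array([89., 34.]), array([ 42., 267.])] [array([557.,  98.]), array([424., 220.])]
xyz [0.004, 0.001, 0.001] dr [0.0, -0.0, 0.001]
xyz [0.01, 0.002, 0.003] dr [0.0, -0.0, 0.001]
xyz [0.017, 0.002, 0.004] dr [0.0, -0.0, 0.001]
xyz [0.024, 0.003, 0.006] dr [0.0, -0.0, 0.001]
xyz [0.03, 0.004, 0.008] dr [0.0, -0.0, 0.001]
xyz [0.037, 0.005, 0.01] dr [0.0, -0.0, 0.001]
xyz [0.043, 0.005, 0.012] dr [0.0, -0.0, 0.001]
xyz [0.05, 0.006, 0.015] dr [0.0, -0.0, 0.001]
xyz [0.056, 0.006, 0.017] dr [0.0, -0.0, 0.001]
```

View pics/m12.png

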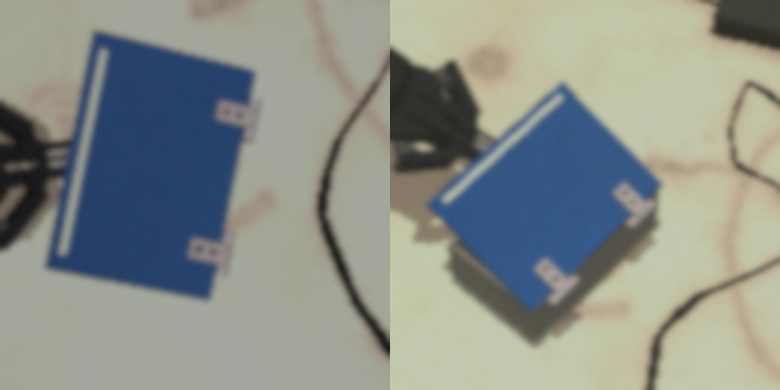

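Emit:
{"method": "move_arm", "body": {"xyz": [[0.003,0,0.001],[0.006,0.001,0.002],[0.01,0.002,0.003],[0.013,0.002,0.003],[0.017,0.002,0.004],[0.02,0.003,0.005],[0.024,0.003,0.006],[0.027,0.003,0.007],[0.03,0.004,0.008],[0.034,0.004,0.009],[0.037,0.005,0.01],[0.041,0.005,0.011]], "dr": [[0,0,0],[0,0,0],[0,0,0],[0,0,0],[0,0,0],[0,0,0],[0,0,0],[0,0,0],[0,0,0],[0,0,0],[0,0,0],[0,0,0]], "gripper": [1,1,1,1,1,1,1,1,1,1,1,1]}}

```text
time_s: 14.25
tool_pos: [0.5257, 0.0678, 0.0854]
eef_rot: [0.537, 0.679, -0.312, 0.392]
wrist_force: [1.1, 0.8, -0.7]
width: 0.0002
```

```bash
python3 -c "
from c import *
go('13',(.3,.2,.1,0)); 
rows([(tcp(t),1.05,.4) for t in (.20,.18,.16,.14,.12,.10,.08,.06,.04)])
"
```

```text
t 14.25 case [-0.0717 -0.0001  0.0854] tilt 1.049 zc [ 0.8   0.34 -0.5 ] yc [-0.39  0.92 -0.  ] q [ 0.51  0.74 -0.18  1.09 -0.99  2.09] F [ 1.08  0.76 -0.73] w 0.0
0.3 [array([96., 31.]), array([ 48., 268.])] [array([562.,  86.]), array([426., 209.])]
0.2 [array([91., 32.]), array([ 44., 267.])] [array([559.,  92.]), array([425., 214.])]
0.1 [array([89., 34.]), array([ 42., 267.])] [array([557.,  98.]), array([424., 220.])]
0 [array([88., 36.]), array([ 42., 266.])] [array([556., 106.]), array([424., 227.])]
xyz [0.002, 0.0, 0.001] dr [0.0, -0.0, 0.001]
xyz [0.008, 0.001, 0.004] dr [0.0, -0.0, 0.001]
xyz [0.014, 0.001, 0.006] dr [0.0, -0.0, 0.001]
xyz [0.021, 0.002, 0.009] dr [0.0, -0.0, 0.001]
xyz [0.027, 0.002, 0.011] dr [0.0, -0.0, 0.001]
xyz [0.033, 0.002, 0.014] dr [0.0, -0.0, 0.001]
xyz [0.04, 0.002, 0.017] dr [0.0, -0.0, 0.001]
xyz [0.046, 0.003, 0.02] dr [0.0, -0.0, 0.001]
xyz [0.052, 0.003, 0.023] dr [0.0, -0.0, 0.001]
```

View pics/m13.png

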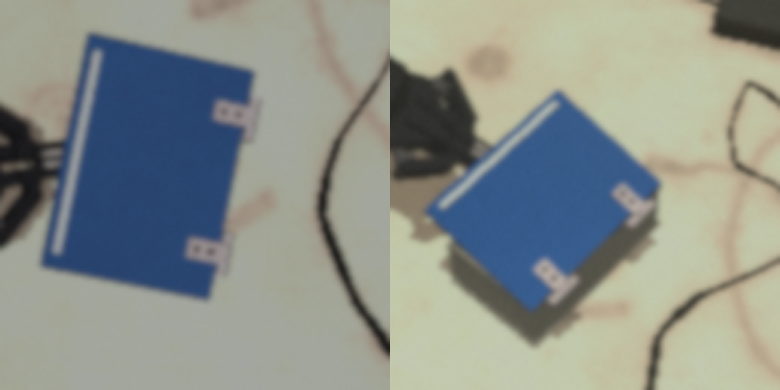

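Emit:
{"method": "move_arm", "body": {"xyz": [[0.002,0,0.001],[0.004,0,0.002],[0.006,0.001,0.003],[0.008,0.001,0.004],[0.01,0.001,0.005],[0.012,0.001,0.005],[0.014,0.001,0.006],[0.016,0.001,0.007],[0.018,0.002,0.008],[0.02,0.002,0.009],[0.022,0.002,0.009],[0.024,0.002,0.01]], "dr": [[0,0,0],[0,0,0],[0,0,0],[0,0,0],[0,0,0],[0,0,0],[0,0,0],[0,0,0],[0,0,0],[0,0,0],[0,0,0],[0,0,0]], "gripper": [1,1,1,1,1,1,1,1,1,1,1,1]}}

```text
time_s: 15.35
tool_pos: [0.5262, 0.0693, 0.0749]
eef_rot: [0.537, 0.679, -0.312, 0.392]
wrist_force: [0.0, 1.5, -1.2]
width: 0.0002
```

```bash
python3 -c "
from c import *
show()
rows([(tcp(t),1.05,.4) for t in (.12,.10,.08,.06,.04,.02,0,-.02,-.04)])
"
```

```text
t 15.35 case [-0.0733  0.0001  0.0749] tilt 1.049 zc [ 0.8   0.34 -0.5 ] yc [-0.39  0.92 -0.  ] q [ 0.51  0.76 -0.18  1.08 -0.99  2.09] F [ 0.    1.45 -1.24] w 0.0
xyz [0.003, -0.0, 0.001] dr [0.0, -0.0, 0.001]
xyz [0.009, 0.0, 0.004] dr [0.0, -0.0, 0.001]
xyz [0.016, 0.0, 0.007] dr [0.0, -0.0, 0.001]
xyz [0.022, 0.001, 0.01] dr [0.0, -0.0, 0.001]
xyz [0.028, 0.001, 0.013] dr [0.0, -0.0, 0.001]
xyz [0.034, 0.001, 0.016] dr [0.0, -0.0, 0.001]
xyz [0.04, 0.001, 0.02] dr [0.0, -0.0, 0.001]
xyz [0.046, 0.001, 0.023] dr [0.0, -0.0, 0.001]
xyz [0.052, 0.001, 0.027] dr [0.0, -0.0, 0.001]
```

Continue at the same slow rate for the next 12 rows.

Emit:
{"method": "move_arm", "body": {"xyz": [[0.002,0,0.001],[0.004,0,0.002],[0.006,0,0.003],[0.008,0,0.004],[0.01,0,0.005],[0.012,0,0.006],[0.014,0,0.006],[0.016,0,0.007],[0.018,0,0.008],[0.02,0,0.009],[0.022,0,0.01],[0.024,0,0.011]], "dr": [[0,0,0],[0,0,0],[0,0,0],[0,0,0],[0,0,0],[0,0,0],[0,0,0],[0,0,0],[0,0,0],[0,0,0],[0,0,0],[0,0,0]], "gripper": [1,1,1,1,1,1,1,1,1,1,1,1]}}

```text
time_s: 16.35
tool_pos: [0.526, 0.0702, 0.0643]
eef_rot: [0.537, 0.679, -0.312, 0.392]
wrist_force: [1.0, 1.3, -1.3]
width: -0.0001
```

```bash
python3 -c "
from c import *
go('14',(.2,.1,.05,0)); 
rows([(tcp(t),1.05,.4) for t in (.06,.04,.02,0,-.02,-.04,-.1)])
"
```

```text
t 16.35 case [-0.0742 -0.0002  0.0643] tilt 1.049 zc [ 0.8   0.34 -0.5 ] yc [-0.39  0.92 -0.  ] q [ 0.51  0.77 -0.19  1.06 -0.98  2.09] F [ 0.95  1.35 -1.31] w -0.0
0.2 [array([91., 32.]), array([ 44., 267.])] [array([559.,  92.]), array([425., 214.])]
0.1 [array([89., 34.]), array([ 42., 267.])] [array([557.,  98.]), array([424., 220.])]
0.05 [array([88., 35.]), array([ 42., 266.])] [array([557., 102.]), array([424., 224.])]
0 [array([88., 36.]), array([ 42., 266.])] [array([556., 106.]), array([424., 227.])]
xyz [-0.002, 0.001, -0.001] dr [0.0, -0.0, 0.001]
xyz [0.004, 0.001, 0.002] dr [0.0, -0.0, 0.001]
xyz [0.01, 0.001, 0.005] dr [0.0, -0.0, 0.001]
xyz [0.016, 0.001, 0.009] dr [0.0, -0.0, 0.001]
xyz [0.022, 0.001, 0.012] dr [0.0, -0.0, 0.001]
xyz [0.028, 0.001, 0.016] dr [0.0, -0.0, 0.001]
xyz [0.045, 0.0, 0.027] dr [0.0, -0.0, 0.001]
```

View pics/m14.png

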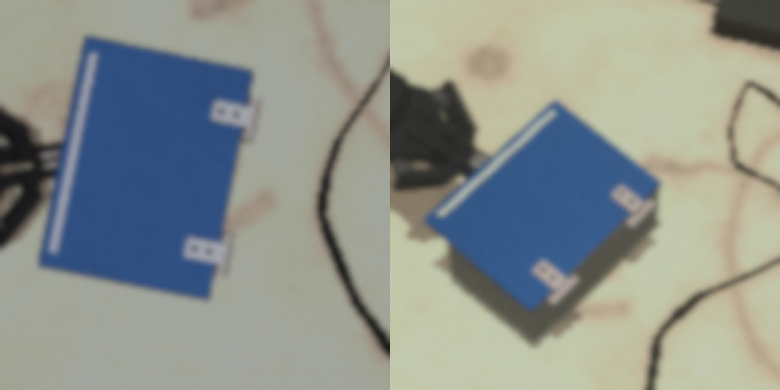

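Emit:
{"method": "move_arm", "body": {"xyz": [[0.002,0,0.001],[0.004,0,0.002],[0.006,0,0.003],[0.008,0,0.004],[0.01,0,0.005],[0.012,0,0.006],[0.014,0,0.007],[0.016,0,0.008],[0.018,0,0.009],[0.02,0,0.01],[0.022,0,0.012],[0.024,0,0.013]], "dr": [[0,0,0],[0,0,0],[0,0,0],[0,0,0],[0,0,0],[0,0,0],[0,0,0],[0,0,0],[0,0,0],[0,0,0],[0,0,0],[0,0,0]], "gripper": [1,1,1,1,1,1,1,1,1,1,1,1]}}

```text
time_s: 17.45
tool_pos: [0.5258, 0.0705, 0.053]
eef_rot: [0.537, 0.679, -0.312, 0.392]
wrist_force: [0.7, 1.7, -2.3]
width: -0.0001
```

```bash
python3 -c "
from c import *
go('15',(.1,.05,0)); 
rows([(tcp(t),1.05,.4) for t in (-.02,-.04,-.06,-.08,-.1)]+[([-.0765,0,.042],1.05,.4),([-.14,-.01,.042],1.05,.4)])
"
```

```text
t 17.45 case [-0.0744 -0.0004  0.053 ] tilt 1.049 zc [ 0.8   0.34 -0.5 ] yc [-0.39  0.92 -0.  ] q [ 0.51  0.79 -0.19  1.04 -0.98  2.09] F [ 0.67  1.67 -2.26] w -0.0
0.1 [array([89., 34.]), array([ 42., 267.])] [array([557.,  98.]), array([424., 220.])]
0.05 [array([88., 35.]), array([ 42., 266.])] [array([557., 102.]), array([424., 224.])]
0 [array([88., 36.]), array([ 42., 266.])] [array([556., 106.]), array([424., 227.])]
xyz [-0.003, 0.001, -0.001] dr [0.0, -0.0, 0.001]
xyz [0.003, 0.001, 0.002] dr [0.0, -0.0, 0.001]
xyz [0.009, 0.001, 0.006] dr [0.0, -0.0, 0.001]
xyz [0.014, 0.001, 0.01] dr [0.0, -0.0, 0.001]
xyz [0.02, 0.001, 0.014] dr [0.0, -0.0, 0.001]
xyz [0.026, 0.003, 0.01] dr [0.0, -0.0, 0.001]
xyz [0.103, 0.042, -0.125] dr [0.0, -0.0, 0.001]
```

View pics/m15.png

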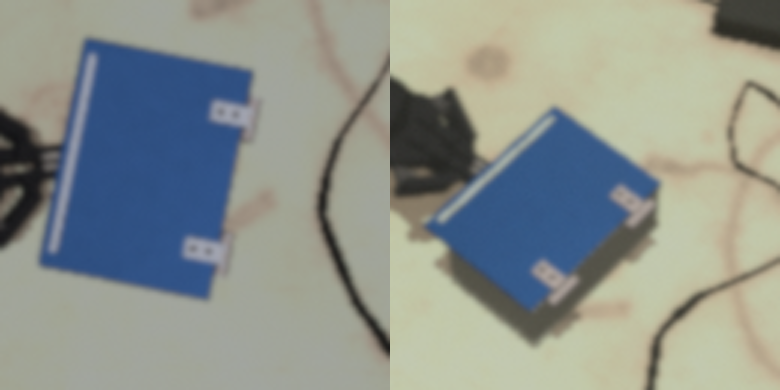

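Emit:
{"method": "move_arm", "body": {"xyz": [[0.002,0,0.001],[0.004,0,0.002],[0.006,0,0.003],[0.008,0,0.004],[0.01,0,0.005],[0.012,0,0.006],[0.014,0,0.007],[0.016,0,0.008],[0.018,0.001,0.008],[0.02,0.002,0.009],[0.023,0.003,0.009],[0.026,0.003,0.01]], "dr": [[0,0,0],[0,0,0],[0,0,0],[0,0,0],[0,0,0],[0,0,0],[0,0,0],[0,0,0],[0,0,0],[0,0,0],[0,0,0],[0,0,0]], "gripper": [1,1,1,1,1,1,1,1,1,1,1,1]}}

```text
time_s: 18.55
tool_pos: [0.5266, 0.0726, 0.0419]
eef_rot: [0.537, 0.679, -0.312, 0.392]
wrist_force: [-0.1, -0.2, 0.4]
width: -0.0001
```

```bash
python3 -c "
from c import *
go('16',(.05,0)); 
rows([([-.0765,0,.042],1.05,.4),([-.14,0,.045],1.05,.4),([-.2,0,.12],1.05,.4)])
for v in ('15','16'):
  pass
d=cv2.absdiff(load('side15')['image'],load('side16')['image'])[200:290,300:345]; print(d.max(),d.mean())
"
```

```text
t 18.55 case [-0.0766  0.      0.0419] tilt 1.049 zc [ 0.8   0.34 -0.5 ] yc [-0.39  0.92 -0.  ] q [ 0.51  0.81 -0.19  1.03 -0.98  2.1 ] F [-0.07 -0.16  0.36] w -0.0
0.05 [array([88., 35.]), array([ 42., 266.])] [array([557., 102.]), array([424., 224.])]
0 [array([88., 36.]), array([ 42., 266.])] [array([556., 106.]), array([424., 227.])]
xyz [-0.001, 0.0, -0.0] dr [0.0, -0.0, 0.001]
xyz [0.066, 0.062, -0.131] dr [0.0, -0.0, 0.001]
xyz [-0.028, 0.12, -0.344] dr [0.0, -0.0, 0.001]
9 0.5815637860082304
```

View pics/m16.png

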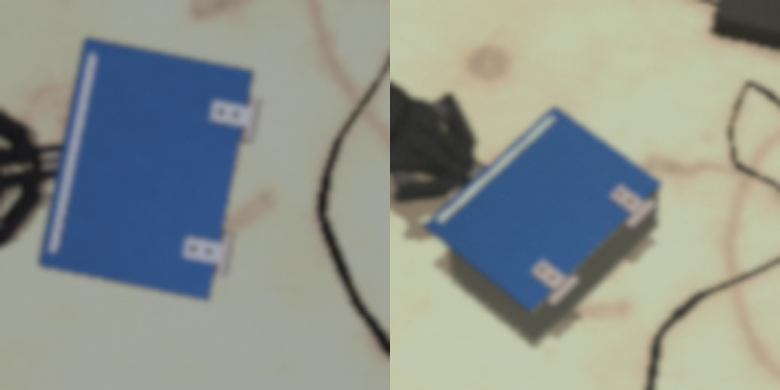

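Emit:
{"method": "move_arm", "body": {"xyz": [[0.015,0.015,-0.03],[0.035,0.03,-0.07],[0.05,0.045,-0.1],[0.066,0.062,-0.131],[0.05,0.075,-0.17],[0.02,0.09,-0.24],[-0.028,0.12,-0.344],[-0.028,0.12,-0.344],[-0.028,0.12,-0.344]], "dr": [[0,0,0],[0,0,0],[0,0,0],[0,0,0],[0,0,0],[0,0,0],[0,0,0],[0,0,0],[0,0,0]], "gripper": [1,1,1,1,1,1,1,1,1]}}

```text
time_s: 19.4
tool_pos: [0.549, 0.1967, 0.1218]
eef_rot: [0.537, 0.679, -0.309, 0.393]
wrist_force: [-0.1, -0.1, -0.1]
width: 0.0001
```

```bash
python3 -c "
from c import *
go('17',(.03,0)); cv2.imwrite('pics/f.png',cv2.resize(load('top17')['image'][100:340,60:560],None,fx=1.5,fy=1.5))
"
```

```text
t 19.4 case [-0.2027  0.0009  0.1218] tilt 1.047 zc [ 0.8   0.34 -0.5 ] yc [-0.39  0.92  0.  ] q [ 0.66  0.92  0.27  1.55 -0.91  2.31] F [-0.11 -0.13 -0.09] w 0.0
0.03 [array([88., 36.]), array([ 42., 266.])] [array([556., 104.]), array([424., 225.])]
0 [array([88., 36.]), array([ 42., 266.])] [array([556., 106.]), array([424., 227.])]
```

View pics/m17.png

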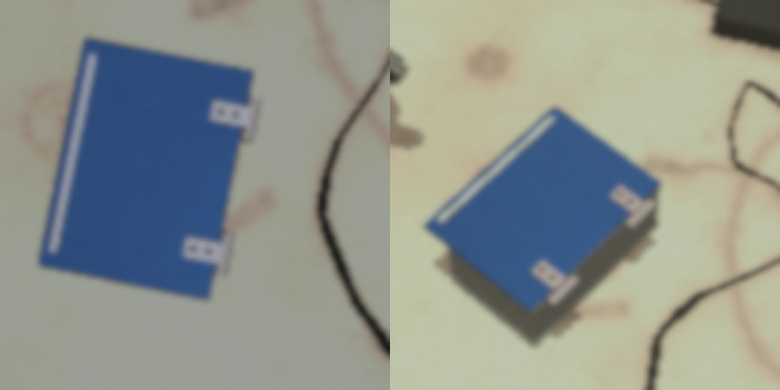

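View pics/f.png

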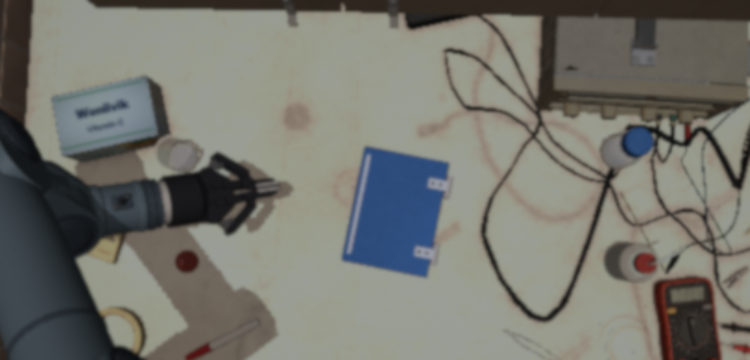

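The lid is shut: its far lip corner sits at side-crop pixel (556,106), the predicted level position. The finger is clear, and the beaker, bulb and bottles show no shift.

```bash
python3 -c "
from bench import ctrl
s=ctrl.observe(); print(abs(s['joint_vel']).max()); print(ctrl.job_done())"
```

```text
0.04345079644218277
the job is handed in; nothing more can be done
None
```

The sample case is shut, and I handed the job in after about 19.5 s of the 61 s allowed.

- **Tipping:** With the fingers shut, a fingertip pushed the lid from the right, past upright to about 1.4 rad. I then drew the finger back and the lid fell on its own.
- **Catching:** I moved the finger over to the left, tilted it under the free lip, and caught the lid at about 0.73 rad. Two pictures 0.6 s apart showed it resting there.
- **Lowering:** I lowered it at about 0.2 rad/s, slowing to about 0.07 rad/s over the last part, and kept going down about 10 mm after it was shut before pulling the finger out.

**Last checks:**
- The lid corners sit at the pixels predicted for level and did not change between the last pictures.
- The force reading is about zero, and its largest component stayed near 2 N at every reading.
- The beaker, bulb and both bottles show no shift.
- The gripper stands about 0.12 m clear of the lip.

**Not confirmed:** The vials cannot be seen under the shut lid. They were in place in the last pictures that showed them. Angles come from pictures and are good to about 0.02 rad, so the closing speed is inferred from the finger's speed rather than measured. At hand-in a joint still read up to 0.04 rad/s, so the arm may not have been fully settled.

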